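# Reset a tripped cut-out behind its swivel cover

### The arm

A 7-joint arm with a two-finger parallel gripper is mounted at the origin on a cart in front of the work surface, level with it; the furniture and walls round the work are solid. World frame = base frame: x ahead of the robot, y to its left, z up, the work surface at z = 0. Lengths are in m, angles in rad, forces in N, time in s.
With the tool pointing down it reaches from about 0.4 to 0.85 m from the base axis. Payload 10.4 kg.
Tool frame: the origin (TCP) lies on the centre line of the jaws, within the pads' length; the fingertips stand 8 mm ahead of it and the grasp point (between the pads) lies 11 mm behind it (r.finger_overhang is the distance from the TCP to the fingertips, in m); z points along the fingers, y is the line along which they close (so a half turn about z gives the same grasp; the last joint's range is limited). The gripper opens to 87 mm and grips with 3 to 60 N. Pads are 19 mm wide; open, the fingers measure 117 mm over their backs; the gripper's body (75 mm by 190 mm) begins 51 mm behind the grasp point.
Start: joints at [-1.229, 0.332, -0.065, 1.46, 0.022, 1.35, -0.088], TCP at [0.223, 0.584, 0.192] pointing down, gripper open.
Joint ranges: [-2.6, 2.6], [-0.5, 2.12], [-1.47, 1.34], [0.16, 2.42], [-1.27, 4.41], [0.06, 2.06], [-2.6, 2.6]. Speed limits (rad/s): [2.22, 2.22, 2.79, 2.79, 3.14, 3.14, 3.14].

### API

Orientations are given as a unit quaternion [x, y, z, w].
In Python, from bench import r, vision gives the robot as it stands.
- The arm moves only by the tool drive_tool, never from a script. Its argument "series" is a list of rows, each a list of 2 entries, a list of its own where there are three numbers: the shift along the world's x, y, z in cm, then the turn about the world's z in degrees. A call has exactly 10 rows; each row shifts and turns the commanded pose from where the row before left it; what a row does not reach is not made up. A row lasts 1/8 s, in which the tool goes at most 62.5 mm and 10.7 degrees, less where a joint would pass 70% of its speed; a pose out of reach is approached as far as the arm can. A call with a gripper value outside its range is refused whole. "hand" is the closure, from 0 (fully open) to 1 (shut), set as the call begins (left out, the last holds). The fingers move at their own pace and stop on an object; "newtons" is the grip in N (left out, the last holds). Time passes only in rows, so rows that do not move let the fingers close, or fill a call up. It gives the time, the measured TCP pose, the force, the opening and the grip force at its end, in the units of the state.
- r.read_state(): the state, without advancing time (a new reading comes with each control period).
- vision.camera(name): name is "scene" or "top" or "wrist"; returns a dict with "color" (480x640x3 uint8, red, green, blue), "intrinsics" (3x3 intrinsics, pixels), "R" (3x3) and "t" (3): a world point X has camera coordinates R X + t; the wrist camera has in their place "mount" (4x4, takes a point from camera to tool coordinates, whose origin is the TCP and whose axes are the flange's). Camera axes: x right, y down, z forward; pixel columns grow to the right and rows downward; lengths in m; the calibration is good to about 2 mm. The wrist camera is an equidistant fisheye: a pixel r from the principal point sees the ray r / f radians off the axis. A picture is of the moment at which its call begins: read the wrist's pose just before it. There is no depth.
- r.close_job(): hands the job in; it is judged then, once.
The state is a dict: "time": time; "joint_positions": joint angles; "joint_vel": joint speeds; "joint_torque": joint torques, N m; "ee_pos": TCP position; "eef_rot": TCP orientation; "ft_force": force on the tool from outside, world axes, zero at the start; "torque": the same for the moment, N m; "width": finger opening in m; "grip_force": force on a finger pad.
Only numpy, scipy, OpenCV 4.12 (cv2) and the standard library are available. Lean on these libraries where they do the work, as an engineer would, in place of code of your own. Each camera call takes 0.05 s, during which the arm holds its last target. There are 200 camera calls.

### The job

The over-temperature cut-out with the yellow cover has tripped. Swivel the yellow cover aside on its screw until the port is fully clear, push the red reset button all the way in, then swivel the cover back home over the port. Leave the cut-out with the blue cover and everything else on the bench as they are.

Things in the scene. Friction and masses are not known exactly. Their poses are not given: they have to be found in the camera images.
- yellow_unit: cut-out box with the yellow cover: fixed grey housing 100 x 130 mm (its x, y), 45 mm high; origin at the centre of its underside on the worktop, x away from its vented front, y to its left, z up. On its top the port: an aluminium collar 12 mm high (rim at 57 mm), 60 mm outside, 52 mm inside diameter, centred at x 0, y -10 mm, with the reset button in its middle.
- yellow_pivot (a point): on the axis of the yellow cover's pivot screw, at the cover's upper face (unit frame x 0, y +40, z 61.5 mm); the screw head is 15 mm wide and rises 5 mm above it. The cover is a 4 mm plate (underside 57.5 mm above the worktop); its round part, 34 mm radius, is centred 50 mm from the screw.
- yellow_cover (a joint): angle of the flat yellow cover about the vertical screw, rad: 0 = home at its stop over the port, pointing from the screw along the unit's -y; grows clockwise seen from above (towards the unit's -x, its front) to a stop at 1.9. Beyond 1.25 the port is fully clear. Friction (about 1 N at the knob) holds it wherever it is left; it starts within 0.3 of home.
- yellow_knob (a point): centre of the top of the black finger knob of the yellow cover: an upright round post 14 mm in diameter, 26 mm tall above the cover's upper face (top at 87.5 mm above the worktop), 85 mm from the pivot axis; it travels with the cover.
- yellow_button (a joint): travel of the red reset button in the port of the yellow-covered unit, m: 0 = popped out (tripped), 0.006 = fully in (reset). No spring: about 3 N moves it and it stays where it is left. It starts at 0.
- yellow_button_top (a point): centre of the top face of that button, 22 mm in diameter; out, it is 55.5 mm above the worktop (1.5 mm below the collar's rim), fully in 49.5 mm. It is pressed straight down.
- blue_unit: cut-out box with the blue cover: fixed grey housing 100 x 130 mm (its x, y), 45 mm high; origin at the centre of its underside on the worktop, x away from its vented front, y to its left, z up. On its top the port: an aluminium collar 12 mm high (rim at 57 mm), 60 mm outside, 52 mm inside diameter, centred at x 0, y -10 mm, with the reset button in its middle.
- blue_pivot (a point): on the axis of the blue cover's pivot screw, at the cover's upper face (unit frame x 0, y +40, z 61.5 mm); the screw head is 15 mm wide and rises 5 mm above it. The cover is a 4 mm plate (underside 57.5 mm above the worktop); its round part, 34 mm radius, is centred 50 mm from the screw.
- blue_cover (a joint): angle of the flat blue cover about the vertical screw, rad: 0 = home at its stop over the port, pointing from the screw along the unit's -y; grows clockwise seen from above (towards the unit's -x, its front) to a stop at 1.9. Beyond 1.25 the port is fully clear. Friction (about 1 N at the knob) holds it wherever it is left; it starts within 0.3 of home.
- blue_knob (a point): centre of the top of the black finger knob of the blue cover: an upright round post 14 mm in diameter, 26 mm tall above the cover's upper face (top at 87.5 mm above the worktop), 85 mm from the pivot axis; it travels with the cover.
- blue_button (a joint): travel of the red reset button in the port of the blue-covered unit, m: 0 = popped out (tripped), 0.006 = fully in (reset). No spring: about 3 N moves it and it stays where it is left. It starts at 0.006 (not tripped).
- blue_button_top (a point): centre of the top face of that button, 22 mm in diameter; out, it is 55.5 mm above the worktop (1.5 mm below the collar's rim), fully in 49.5 mm. It is pressed straight down.
- timer: white lab timer lying face up, 60 x 66 x 15 mm, loose; a bystander; origin under its centre
- red_marker: red-capped marker pen lying on the worktop, 139 mm long, 13 mm thick, loose; a bystander; origin at one end, own z along the pen
- bottle_0: amber reagent bottle with white cap, 45 mm diameter, 91 mm tall, loose; a bystander; origin under its centre
- the_hand_dispenser: blue hand dispenser lying on the worktop, 66 x 173 x 62 mm, loose; a bystander; origin under its centre

How it is judged:
By the outcome, as a careful person would: the job done as asked, in the order asked, and still so for the second after the job is handed in, with the robot touching nothing.
It also fails if it takes over 54 s, if anything falls off the work surface, if the arm or the gripper's body presses on something with over 40 N, if the wrist force passes 120 N, or if a joint passes its speed limit or range.

## Working session

There is one attempt and no reset: what is moved stays moved. The work goes in short steps, Python scripts to look and compute and a tool call to move; the robot and the scene stay as the last step left them, time stands still between calls to the robot, and variables do not carry over. Pictures are saved under pics/ and viewed, at most 10 in all, crops included, and the job is handed in when it is done.

Besides the shell and the picture viewer there is one more tool, called as name([rows], argument=value, ...), one row to a line, values as JSON. drive_tool: Moves the arm, as the interface text tells. Its arguments: {"type":"object","properties":{"series":{"type":"array"},"hand":{"type":"number"},"newtons":{"type":"number"}},"required":["series"]}

```bash
mkdir -p pics; python3 - <<'E'
from bench import r, vision
import cv2,numpy as np
for n in ["top","scene"]:
    c=vision.camera(n); cv2.imwrite(f"pics/{n}0.png",c["color"][:,:,::-1])
    np.savez(f"{n}0.npz",**c)
    print(n,c["intrinsics"].tolist(),(-c["R"].T@c["t"]).round(3))
s=r.read_state();print(s["time"],s["ee_pos"],s["eef_rot"],s["width"])
E
```

```text
top [[535.7369581267278, 0.0, 317.00353546595704], [0.0, 535.7369581267278, 231.38367371479293], [0.0, 0.0, 1.0]] [ 0.302 -0.028  1.535]
scene [[434.00768113458923, 0.0, 324.10903355345374], [0.0, 434.00768113458923, 236.3971465126189], [0.0, 0.0, 1.0]] [ 0.068 -0.606  0.608]
0.1 [0.22287096 0.58350848 0.19103136] [ 1.81377950e-01  9.83413261e-01 -6.25946147e-04 -6.94589392e-05] 0.08700531644738217
```

View pics/top0.png

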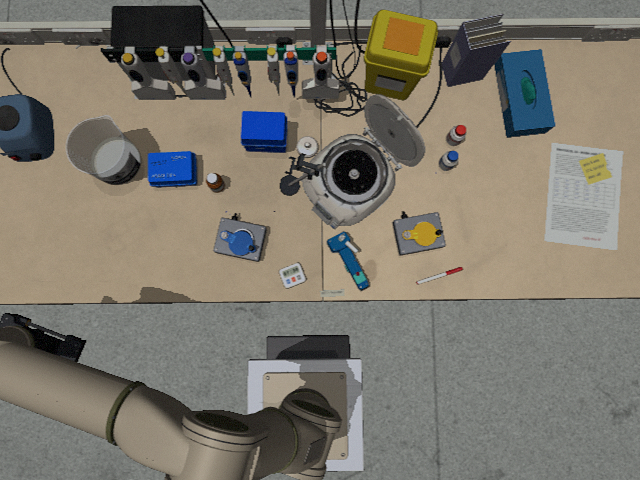

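View pics/scene0.png

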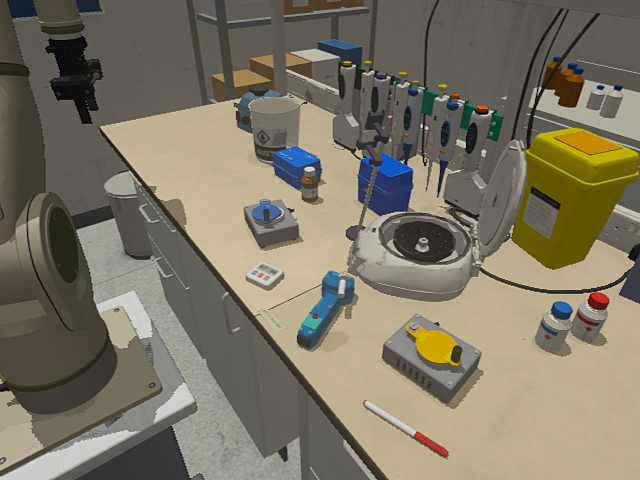

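Top view: the yellow unit is at about (419,233), its knob at about (437,234), and the screw end at about (405,232). The pen lies in front at (440,275) and the hand dispenser to the left at (348,260).

```bash
cat > h.py <<'E'
import numpy as np,cv2
def ray(c,uv,z):
    K,R,t=c["intrinsics"],c["R"],c["t"]
    C=-R.T@t; d=R.T@np.linalg.inv(K)@np.array([uv[0],uv[1],1.])
    return C+d*(z-C[2])/d[2]
def px(c,X):
    p=c["intrinsics"]@(c["R"]@np.asarray(X)+c["t"]); return p[:2]/p[2]
E
python3 - <<'E'
from h import *
for n,(a,b,w,h) in {"top":(380,200,80,64),"scene":(370,300,130,104)}.items():
    c=np.load(f"{n}0.npz"); im=np.ascontiguousarray(c["color"][:,:,::-1]); hsv=cv2.cvtColor(im,cv2.COLOR_BGR2HSV)
    sub=np.zeros(im.shape[:2],np.uint8); sub[b:b+h,a:a+w]=255
    yel=cv2.inRange(hsv,(20,150,80),(35,255,255))&sub
    m=cv2.moments(yel,True); cen=(m['m10']/m['m00'],m['m01']/m['m00'])
    pts=cv2.findNonZero(yel)[:,0]
    # largest inscribed circle: disc centre
    dt=cv2.distanceTransform(yel,cv2.DIST_L2,5); _,mx,_,loc=cv2.minMaxLoc(dt)
    print(n,"yellow cen",cen,ray(c,cen,.0615).round(4),"disc",loc,mx,ray(c,loc,.0615).round(4))
    blk=cv2.inRange(hsv,(0,0,0),(180,255,60))&sub
    k,l,st,ce=cv2.connectedComponentsWithStats(blk)
    for i in range(1,k):
        if st[i,4]>5: print(" blk",st[i],ce[i].round(1),ray(c,ce[i],.0875).round(4))
    grey=cv2.inRange(hsv,(0,0,50),(180,60,190))&sub
    cs,_=cv2.findContours(grey|yel,cv2.RETR_EXTERNAL,cv2.CHAIN_APPROX_SIMPLE)
    q=max(cs,key=cv2.contourArea); rc=cv2.minAreaRect(q); bx=cv2.boxPoints(rc)
    for p in bx: print(" box",p,ray(c,p,.045).round(4))
    f=8 if n=="top" else 5
    cv2.imwrite(f"pics/{n}crop.png",cv2.resize(im[b:b+h,a:a+w],None,fx=f,fy=f,interpolation=cv2.INTER_CUBIC))
E
```

```text
top yellow cen (423.33867735470943, 233.5751503006012) [ 0.4944 -0.3328  0.0615] disc (424, 233) 11.0 [ 0.496  -0.3347  0.0615]
 blk [401 212   7   7  26] [403.8 215.4] [ 0.5417 -0.2758  0.0875]
 blk [393 222  12  33  44] [396.7 239.1] [ 0.4765 -0.2542  0.0875]
 blk [436 230   7   5  26] [438.5 231.8] [ 0.4953 -0.369   0.0875]
 box [388.8462  219.23079] [ 0.5383 -0.2405  0.045 ]
 box [440.96155 208.80772] [ 0.5666 -0.3887  0.045 ]
 box [448.84613 248.23079] [ 0.4544 -0.406   0.045 ]
 box [396.73077 258.65387] [ 0.4268 -0.2592  0.045 ]
scene yellow cen (434.2457191780822, 345.3467465753425) [ 0.4913 -0.3354  0.0615] disc (435, 346) 15.98139762878418 [ 0.4913 -0.337   0.0615]
 blk [434 322   5   3   7] [436.3 323.1] [ 0.5087 -0.3187  0.0875]
 blk [451 346  11  16  91] [455.3 354.7] [ 0.4834 -0.379   0.0875]
 blk [397 360   2   6   9] [397.7 363. ] [ 0.4023 -0.3394  0.0875]
 blk [403 364   3   7   9] [403.9 366.8] [ 0.4049 -0.3496  0.0875]
 blk [409 368   3   7   9] [410.  370.9] [ 0.407  -0.36    0.0875]
 blk [415 372   3   7  12] [416.2 375. ] [ 0.4092 -0.3703  0.0875]
 blk [422 377   3   6  12] [422.7 379.5] [ 0.411  -0.381   0.0875]
 blk [428 381   3   7  13] [429.  384.2] [ 0.4124 -0.3916  0.0875]
 box [374.82553 353.6779 ] [ 0.4125 -0.2825  0.045 ]
 box [410.8121  302.26846] [ 0.5459 -0.2321  0.045 ]
 box [485.1074  354.27518] [ 0.5574 -0.3883  0.045 ]
 box [449.12082 405.6846 ] [ 0.4371 -0.4163  0.045 ]
```

View pics/topcrop.png

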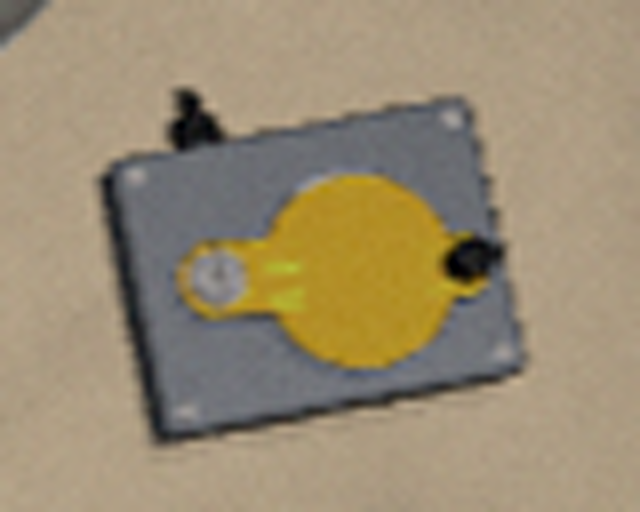

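View pics/scenecrop.png

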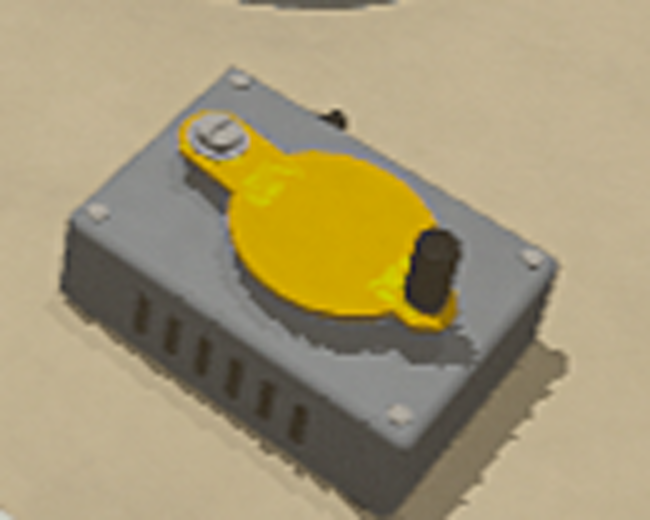

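Top crop: screw at px (407.3,234.6), disc centre (425,233.7), knob top about (439.8,232). Scene crop: knob top (458.4,348), screw (413.6,327). The vents face the robot side. I'll combine both views.

```bash
python3 - <<'E'
from h import *
T=np.load("top0.npz");S=np.load("scene0.npz")
f=lambda x,y:(380+(x-.5)/8,200+(y-.5)/8); g=lambda x,y:(370+x/5,300+y/5)
for n,z,a,b in [("screw",.0665,(218,277),(218,135)),("disc",.0615,(358,270),(333,233)),("knob",.0875,(478,256),(442,242))]:
    print(n,ray(T,f(*a),z).round(4),ray(S,g(*b),z).round(4))
C=[(137,175),(452,118),(505,350),(185,410)]; D=[(240,80),(532,258),(398,414),(97,211)]
for c,h,Q in ((T,f,C),(S,g,D)):
    P=np.array([ray(c,h(*q),.047)[:2] for q in Q]); 
    print("centre",P.mean(0).round(4),"len",[np.linalg.norm(P[i]-P[i-1]).round(4) for i in range(4)],
     "yaw of y", [np.degrees(np.arctan2(*-(v)[:1],v[1])) .round(2) for v in (P[0]-P[1],P[3]-P[2])])
E
```

```text
screw [ 0.4914 -0.2869  0.0665] [ 0.489  -0.2909  0.0665]
disc [ 0.494  -0.3365  0.0615] [ 0.4925 -0.3393  0.0615]
knob [ 0.495  -0.3722  0.0875] [ 0.4966 -0.3738  0.0875]
centre [ 0.4986 -0.3263] len [np.float64(0.0843), np.float64(0.1133), np.float64(0.0838), np.float64(0.1144)] yaw of y [np.float64(9.73), np.float64(10.0)]
centre [ 0.4979 -0.3286] len [np.float64(0.0839), np.float64(0.1134), np.float64(0.0833), np.float64(0.1134)] yaw of y [np.float64(9.72), np.float64(9.99)]
```

drive_tool([
  [[2.3, -4.9, 0], -3],
  [[2.3, -4.9, 0], -3],
  [[2.3, -4.9, 0], -3],
  [[2.3, -4.9, 0], -3],
  [[2.3, -4.9, 0], -3],
  [[2.0, -5.2, 0], -3],
  [[2.0, -5.2, 0], -3],
  [[2.0, -5.2, 0], -3],
  [[2.0, -5.2, 0], -3],
  [[2.0, -5.2, 0], -3],
], hand=0.5, newtons=6)

```text
time: 1.35
ee_pos: [0.4382, 0.0771, 0.1917]
eef_rot: [0.43, 0.903, 0.0, -0.0]
ft_force: [0.3, 0.4, 0.8]
width: 0.0436
grip_force: 0.0
```

drive_tool([
  [[0.4, -5.5, 0], -4],
  [[0.4, -5.5, 0], -4],
  [[0.4, -5.5, 0], -4],
  [[0.4, -5.5, 0], -4],
  [[0.4, -5.5, 0], -4],
  [[0.8, -3.3, 0], -4],
  [[0.8, -3.3, 0], -4],
  [[0.8, -3.3, 0], -4],
  [[0.8, -3.3, 0], -4],
  [[0, 0, 0], 0],
])

```text
time: 2.6
ee_pos: [0.4891, -0.3304, 0.1911]
eef_rot: [0.689, 0.725, -0.001, -0.0]
ft_force: [-0.4, 1.0, -0.2]
width: 0.0433
grip_force: 0.0
```

drive_tool([
  [[0.3, -2.2, 0], 0],
  [[0.4, -2.1, 0], 0],
  [[0, 0, -2.5], 0],
  [[0, 0, -2.5], 0],
  [[0, 0, -2.5], 0],
  [[0, 0, -2], 0],
  [[0, 0, -1], 0],
  [[0, 0, -0.9], 0],
  [[0, 0, 0], 0],
  [[0, 0, 0], 0],
])

```text
time: 3.85
ee_pos: [0.4972, -0.3714, 0.0784]
eef_rot: [0.688, 0.726, 0.0, 0.0]
ft_force: [-1.0, 0.4, -0.4]
width: 0.0432
grip_force: 0.0
```

```bash
python3 - <<'E'
from bench import r, vision
import cv2
s=r.read_state();print(s["time"],s["ee_pos"],s["ft_force"])
c=vision.camera("scene")["color"][:,:,::-1][220:420,340:560]
w=vision.camera("wrist")["color"][:,:,::-1]
w=cv2.resize(w,(533,400))
cv2.imwrite("pics/a.png",cv2.hconcat([cv2.resize(c,(440,400))[:,180-180:267*1],w]))
E
```

```text
3.85 [ 0.49723148 -0.37139482  0.07838057] [-1.04367887  0.41471227 -0.36765159]
```

View pics/a.png

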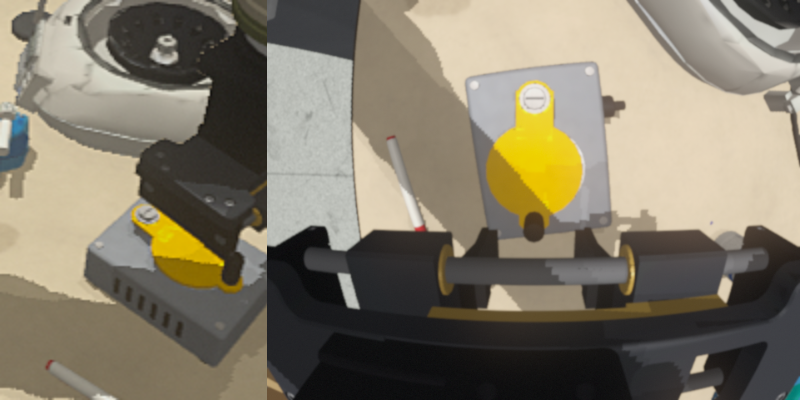

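The knob at about (533,228) in the wrist half sits centred between the open fingertips, and nothing is touching. Closing on it now.

drive_tool([
  [[0, 0, -0.2], 0],
  [[0, 0, 0], 0],
  [[0, 0, 0], 0],
  [[0, 0, 0], 0],
  [[0, 0, 0], 0],
  [[0, 0, 0], 0],
  [[0, 0, 0], 0],
  [[0, 0, 0], 0],
  [[0, 0, 0], 0],
  [[0, 0, 0], 0],
], hand=1, newtons=6)

```text
time: 5.2
ee_pos: [0.497, -0.3711, 0.0758]
eef_rot: [0.688, 0.726, 0.0, 0.0]
ft_force: [-0.1, -0.4, -0.9]
width: 0.0009
grip_force: 0.0
```

```bash
python3 - <<'E'
import numpy as np
p=np.array([.4912,-.288]); yaw=np.radians(9.85)
x=np.array([np.cos(yaw),np.sin(yaw)]);y=np.array([-x[1],x[0]])
k=lambda a:p+.085*(-y*np.cos(a)-x*np.sin(a))
A=np.linspace(.12,1.55,11); P=np.array([k(a) for a in A]); print(P.round(4)); print((100*np.diff(P,axis=0)).round(2), np.degrees(A[1]-A[0])); print(k(0))
E
```

```text
[[ 0.4956 -0.3729]
 [ 0.4835 -0.3726]
 [ 0.4715 -0.3707]
 [ 0.4599 -0.367 ]
 [ 0.449  -0.3618]
 [ 0.4389 -0.355 ]
 [ 0.4299 -0.3468]
 [ 0.4221 -0.3375]
 [ 0.4158 -0.3272]
 [ 0.4109 -0.316 ]
 [ 0.4078 -0.3043]]
[[-1.21  0.02]
 [-1.2   0.2 ]
 [-1.16  0.37]
 [-1.09  0.53]
 [-1.01  0.68]
 [-0.9   0.81]
 [-0.78  0.93]
 [-0.64  1.04]
 [-0.48  1.12]
 [-0.32  1.17]] 8.193296470370774
[ 0.5057409  -0.37174701]
```

The jaws closed fully, so the knob isn't between the pads. I'll look.

```bash
python3 - <<'E'
from bench import r, vision
import cv2
s=r.read_state();print(s["time"],s["ee_pos"],s["ft_force"],s["width"])
c=vision.camera("scene")["color"][:,:,::-1][270:410,370:510]
w=vision.camera("wrist"); import numpy as np; np.savez("w1.npz",**w); print(w["mount"].round(3).tolist(),w["intrinsics"][0].tolist(),w["intrinsics"][1].tolist())
w=cv2.resize(w["color"][:,:,::-1][80:440,220:560],(378,400))
cv2.imwrite("pics/b.png",cv2.hconcat([cv2.resize(c,(400,400),interpolation=cv2.INTER_CUBIC),w]))
E
```

```text
5.2 [ 0.49697196 -0.37108141  0.07577046] [-0.10090551 -0.41615877 -0.91317236] 0.0008574865490065448
[[0.001, -0.965, -0.264, 0.071], [1.0, 0.001, 0.0, -0.001], [-0.0, -0.264, 0.965, -0.191], [0.0, 0.0, 0.0, 1.0]] [371.64829954431775, 0.0, 322.98414153911983] [0.0, 371.64829954431775, 238.02963735258396]
```

View pics/b.png

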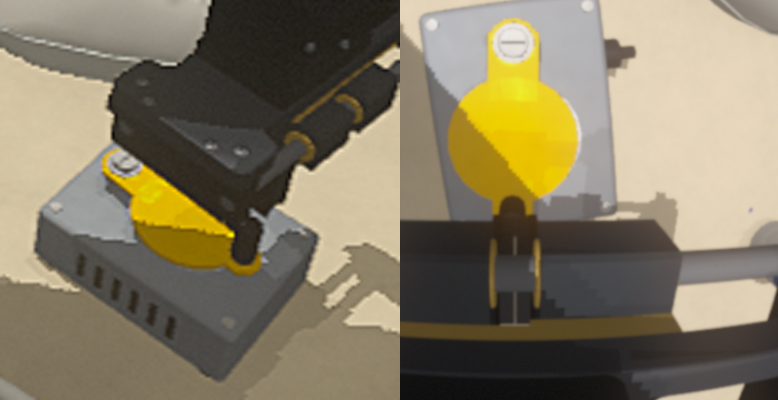

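```bash
python3 - <<'E'
from bench import r, vision
from h import *
print(r.finger_overhang,[a for a in dir(r) if a[0]!='_'])
s=r.read_state();p=np.array(s["ee_pos"]);print(p)
c=vision.camera("scene");im=c["color"][:,:,::-1][270:390,390:510]
im=cv2.resize(im,None,fx=5,fy=5,interpolation=cv2.INTER_CUBIC)
for z,col in ((.0875,(0,255,0)),(.0678,(0,0,255)),(.0615,(255,0,255))):
    u=(px(c,[p[0],p[1],z])-[390,270])*5+2; cv2.circle(im,(int(u[0]),int(u[1])),3,col,-1); print(z,u)
cv2.imwrite("pics/c.png",im)
E
```

```text
0.008 ['PlanningError', 'close_job', 'finger_overhang', 'read_state']
[ 0.49697035 -0.37109389  0.07577771]
0.0875 [337.5951828  387.76869661]
0.0678 [325.76883947 430.05627856]
0.0615 [322.07082307 443.27931523]
```

View pics/c.png

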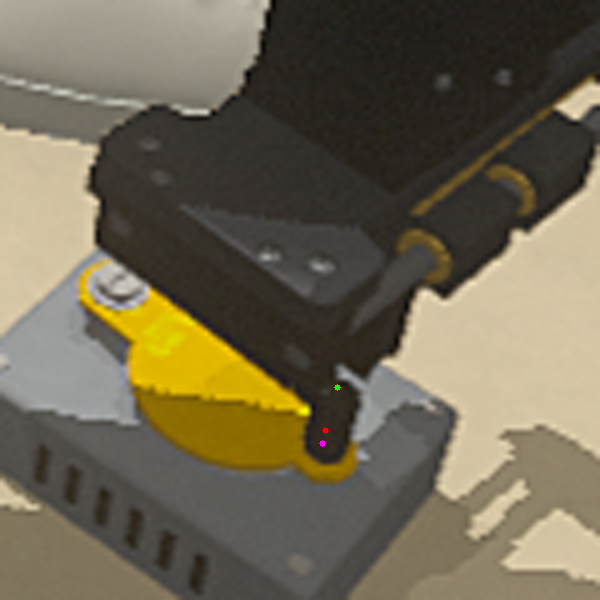

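drive_tool([
  [[0, 0, 2], 0],
  [[0, 0, 2], 0],
  [[0, 0, 1], 0],
  [[0, 0, 0], 0],
  [[0, 0, 0], 0],
  [[0, 0, 0], 0],
  [[0, 0, 0], 0],
  [[0, 0, 0], 0],
  [[0, 0, 0], 0],
  [[0, 0, 0], 0],
], hand=0.5)

```text
time: 6.6
ee_pos: [0.497, -0.3711, 0.1258]
eef_rot: [0.688, 0.726, 0.0, 0.0]
ft_force: [-0.5, -0.2, 0.3]
width: 0.0431
grip_force: 0.0
```

```bash
python3 - <<'E'
from bench import r, vision
from h import *
s=r.read_state();p=np.array(s["ee_pos"]);print(p,s["width"])
c=vision.camera("scene");im=c["color"][:,:,::-1][240:390,390:510]
im=cv2.resize(im,None,fx=4,fy=4,interpolation=cv2.INTER_CUBIC)
for dx in (-.022,0,.022):
  for dz,col in ((.011,(0,255,0)),(0,(255,0,0)),(-.008,(0,0,255))):
    u=(px(c,p+[dx,0,dz])-[390,240])*4+2; cv2.circle(im,(int(u[0]),int(u[1])),2,col,-1)
w=vision.camera("wrist")["color"][:,:,::-1][210:360,230:410]; w=cv2.resize(w,None,fx=1.7,fy=4)
w=cv2.resize(vision.camera("wrist")["color"][:,:,::-1][180:380,250:400],None,fx=2,fy=3)
cv2.imwrite("pics/d.png",cv2.hconcat([im,w]))
E
```

```text
[ 0.49698618 -0.3710818   0.12576066] 0.04312802400242437
```

View pics/d.png

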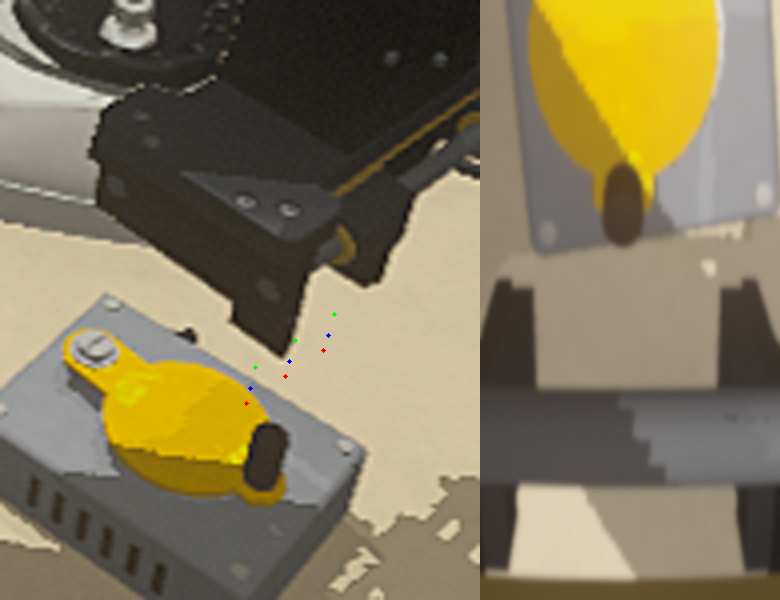

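The fingertips (bottom edge about (235,320) to (283,357) in the left half) end well above the predicted red tip marks. So the tips stand higher than stated, by roughly 3 cm. That matches the missed grasp, so I'll quantify it.

```bash
python3 - <<'E'
from h import *
S=np.load("scene0.npz")
for z in (.13,.14,.145,.15,.155,.16):
    print(z,[ray(S,(390+(a-2)/4,240+(b-2)/4),z)[:2].round(4).tolist() for a,b in ((235,320),(283,357))])
E
```

```text
0.13 [[0.4929, -0.3476], [0.4929, -0.3703]]
0.14 [[0.484, -0.353], [0.484, -0.3752]]
0.145 [[0.4796, -0.3557], [0.4796, -0.3777]]
0.15 [[0.4752, -0.3584], [0.4751, -0.3801]]
0.155 [[0.4707, -0.3611], [0.4707, -0.3826]]
0.16 [[0.4663, -0.3638], [0.4662, -0.385]]
```

drive_tool([
  [[0, -0.1, -2.2], 0],
  [[0, 0, -2], 0],
  [[0, 0, -1.5], 0],
  [[0, 0, -1], 0],
  [[0, 0, -0.7], 0],
  [[0, 0, -0.4], 0],
  [[0, 0, -0.3], 0],
  [[0, 0, -0.2], 0],
  [[0, 0, 0], 0],
  [[0, 0, 0], 0],
])

```text
time: 8.0
ee_pos: [0.4971, -0.3722, 0.043]
eef_rot: [0.688, 0.726, 0.0, 0.0]
ft_force: [0.9, -0.2, 0.0]
width: 0.0433
grip_force: 0.0
```

drive_tool([
  [[0, 0, 0], 0],
  [[0, 0, 0], 0],
  [[0, 0, 0], 0],
  [[0, 0, 0], 0],
  [[0, 0, 0], 0],
  [[0, 0, 0], 0],
  [[0, 0, 0], 0],
  [[0, 0, 0], 0],
  [[0, 0, 0], 0],
  [[0, 0, 0], 0],
], hand=1, newtons=6)

```text
time: 9.25
ee_pos: [0.4969, -0.3722, 0.0428]
eef_rot: [0.688, 0.726, -0.0, 0.0]
ft_force: [-1.1, -0.5, 0.1]
width: 0.0137
grip_force: 6.0
```

The knob is gripped (13.7 mm). Now I swing the cover along its arc.

drive_tool([
  [[-1.2, 0.0, 0], -8],
  [[-1.2, 0.2, 0], -8],
  [[-1.15, 0.35, 0], -8],
  [[-1.1, 0.55, 0], -8],
  [[-1.0, 0.7, 0], -8],
  [[-0.9, 0.8, 0], -8],
  [[-0.8, 0.95, 0], -8],
  [[-0.65, 1.05, 0], -8],
  [[-0.5, 1.1, 0], -8],
  [[-0.3, 1.15, 0], -8],
])

```text
time: 10.5
ee_pos: [0.4087, -0.3035, 0.0429]
eef_rot: [0.994, 0.112, 0.0, 0.0]
ft_force: [0.5, -1.7, -2.2]
width: 0.0135
grip_force: 6.0
```

drive_tool([
  [[0, 0, 0], 0],
  [[0, 0, 0], 0],
  [[0, 0, 0], 0],
  [[0, 0, 0], 0],
  [[0, 0, 0], 0],
  [[0, 0, 0], 0],
  [[0, 0, 1.5], 0],
  [[0, 0, 3], 0],
  [[0, 0, 3], 0],
  [[0, 0, 0], 0],
], hand=0.4)

```text
time: 11.75
ee_pos: [0.4102, -0.3045, 0.1203]
eef_rot: [0.993, 0.114, 0.002, 0.001]
ft_force: [0.7, 0.7, -0.1]
width: 0.0524
grip_force: 0.0
```

```bash
python3 - <<'E'
from bench import r, vision
from h import *
s=r.read_state();print(s["ee_pos"],s["width"])
c=vision.camera("scene");im=c["color"][:,:,::-1][280:420,350:500]
cv2.imwrite("pics/e.png",cv2.resize(im,None,fx=4,fy=4,interpolation=cv2.INTER_CUBIC))
E
```

```text
[ 0.41017335 -0.30451477  0.12025813] 0.05237669845078449
```

View pics/e.png

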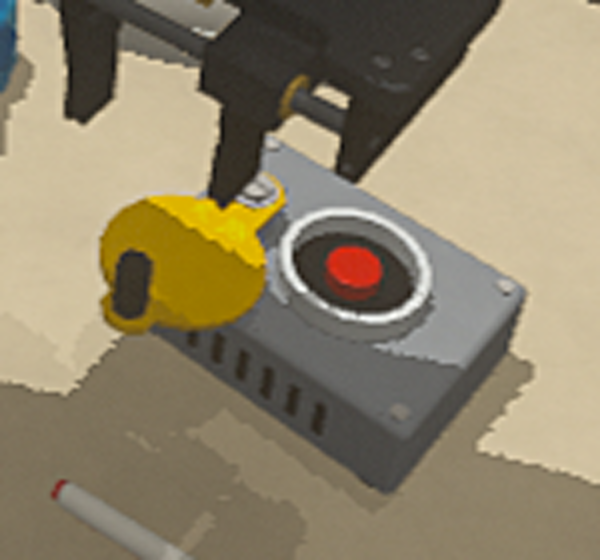

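The port is fully clear, with the red button at (354,265) in the crop and the cover resting at about 1.5 rad. Next I move over the button with the fingers closed.

drive_tool([
  [[1.5, -0.6, 0], 0],
  [[3, -1.1, 0], 0],
  [[3, -1.1, 0], 0],
  [[1.4, -0.5, 0], 0],
  [[0, 0, -2.5], 0],
  [[0, 0, -2.5], 0],
  [[0, 0, -1.5], 0],
  [[0, 0, -1], 0],
  [[0, 0, -0.5], 0],
  [[0, 0, 0], 0],
], hand=1)

```text
time: 13.05
ee_pos: [0.4981, -0.3367, 0.038]
eef_rot: [0.993, 0.114, 0.0, 0.0]
ft_force: [0.5, 0.0, -0.6]
width: 0.0004
grip_force: 0.0
```

```bash
python3 - <<'E'
from bench import r, vision
from h import *
s=r.read_state();print(s["ee_pos"],s["width"],s["ft_force"])
c=vision.camera("scene"); print("button", ray(c,(438.5,346.3),.0555))
im=c["color"][:,:,::-1][280:400,370:500]
cv2.imwrite("pics/f.png",cv2.resize(im,None,fx=4,fy=4,interpolation=cv2.INTER_CUBIC))
E
```

```text
[ 0.49807892 -0.33665568  0.03795457] 0.0004481247680616301 [ 0.46314873  0.03997466 -0.6402921 ]
button [ 0.50011395 -0.33778563  0.0555    ]
```

View pics/f.png

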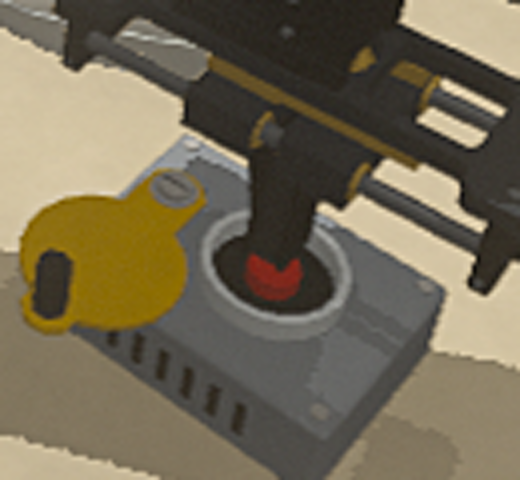

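The closed tips are centred over the button (about (275,265)), just above the collar. Pressing in small steps while watching the force.

drive_tool([
  [[0.1, -0.1, -0.2], 0],
  [[0, 0, -0.2], 0],
  [[0, 0, -0.2], 0],
  [[0, 0, -0.1], 0],
  [[0, 0, -0.1], 0],
  [[0, 0, -0.1], 0],
  [[0, 0, 0], 0],
  [[0, 0, 0], 0],
  [[0, 0, 0], 0],
  [[0, 0, 0], 0],
])

```text
time: 14.35
ee_pos: [0.499, -0.3376, 0.0288]
eef_rot: [0.993, 0.114, 0.0, 0.0]
ft_force: [-0.3, -0.1, 0.4]
width: 0.0005
grip_force: 0.0
```

drive_tool([
  [[0, 0, -0.1], 0],
  [[0, 0, -0.1], 0],
  [[0, 0, -0.1], 0],
  [[0, 0, -0.1], 0],
  [[0, 0, 0], 0],
  [[0, 0, 0], 0],
  [[0, 0, 0], 0],
  [[0, 0, 0], 0],
  [[0, 0, 0], 0],
  [[0, 0, 0], 0],
])

```text
time: 15.6
ee_pos: [0.499, -0.3376, 0.0247]
eef_rot: [0.993, 0.114, 0.0, 0.0]
ft_force: [-0.4, -0.1, -0.4]
width: 0.0007
grip_force: 0.0
```

drive_tool([
  [[0, 0, -0.05], 0],
  [[0, 0, -0.05], 0],
  [[0, 0, -0.05], 0],
  [[0, 0, -0.05], 0],
  [[0, 0, -0.05], 0],
  [[0, 0, -0.05], 0],
  [[0, 0, -0.05], 0],
  [[0, 0, -0.05], 0],
  [[0, 0, 0], 0],
  [[0, 0, 0], 0],
])

```text
time: 16.85
ee_pos: [0.499, -0.3376, 0.0207]
eef_rot: [0.993, 0.114, 0.0, 0.0]
ft_force: [-0.2, -0.7, 1.4]
width: 0.0009
grip_force: 0.6
```

Contact is just beginning (1.4 N). I keep pressing; full travel is about 6 mm more.

drive_tool([
  [[0, 0, -0.05], 0],
  [[0, 0, -0.05], 0],
  [[0, 0, -0.05], 0],
  [[0, 0, -0.05], 0],
  [[0, 0, -0.05], 0],
  [[0, 0, -0.05], 0],
  [[0, 0, -0.05], 0],
  [[0, 0, -0.05], 0],
  [[0, 0, 0], 0],
  [[0, 0, 0], 0],
])

```text
time: 18.1
ee_pos: [0.4991, -0.3376, 0.0189]
eef_rot: [0.993, 0.114, 0.001, -0.001]
ft_force: [-7.6, 8.3, 29.4]
width: 0.0002
grip_force: 14.5
```

drive_tool([
  [[0, 0, -0.05], 0],
  [[0, 0, -0.05], 0],
  [[0, 0, -0.05], 0],
  [[0, 0, -0.05], 0],
  [[0, 0, 0], 0],
  [[0, 0, 0], 0],
  [[0, 0, 0], 0],
  [[0, 0, 0], 0],
  [[0, 0, 0], 0],
  [[0, 0, 0], 0],
])

```text
time: 19.35
ee_pos: [0.4992, -0.3377, 0.0187]
eef_rot: [0.993, 0.114, 0.001, -0.001]
ft_force: [-15.3, 15.5, 50.1]
width: 0.0002
grip_force: 25.1
```

A hard stop at 50 N, after about 6 mm of travel from first contact. Retreat and check the button from the scene camera.

drive_tool([
  [[0, 0, 1.5], 0],
  [[0, 0, 3], 0],
  [[0, 0, 3], 0],
  [[0, 0, 3], 0],
  [[-2.9, 1.1, 0], 0],
  [[-3, 1.1, 0], 0],
  [[-3, 1.1, 0], 0],
  [[0, 0, 0], 0],
  [[0, 0, 0], 0],
  [[0, 0, 0], 0],
])

```text
time: 20.6
ee_pos: [0.4106, -0.3049, 0.1199]
eef_rot: [0.993, 0.114, -0.0, 0.0]
ft_force: [0.4, 0.0, -0.1]
width: 0.0005
grip_force: 0.0
```

```bash
python3 - <<'E'
from bench import r, vision
from h import *
s=r.read_state();print(s["ee_pos"],s["width"],s["ft_force"])
c=vision.camera("scene"); hsv=cv2.cvtColor(c["color"],cv2.COLOR_RGB2HSV)
def red(h): 
    m=(cv2.inRange(h,(0,150,60),(8,255,255))|cv2.inRange(h,(172,150,60),(180,255,255))); m[:320]=0;m[372:]=0;m[:,:415]=0;m[:,462:]=0
    x,y,w,hh=cv2.boundingRect(m); M=cv2.moments(m,True); return (x,y,w,hh),M['m00'],M['m10']/M['m00'],M['m01']/M['m00']
print(red(hsv))
e=cv2.resize(cv2.imread("pics/e.png"),(150,140),interpolation=cv2.INTER_AREA); b=np.zeros((480,640,3),np.uint8); b[280:420,350:500]=e
print("before",red(cv2.cvtColor(b,cv2.COLOR_BGR2HSV)))
for z in (.0555,.0495): print(z,px(c,[.4995,-.3378,z]))
E
```

```text
[ 0.41055641 -0.30485536  0.1198562 ] 0.00048495114521508346 [ 0.41733798  0.04451801 -0.07694197]
((431, 344, 14, 11), 120.0, 437.375, 348.78333333333336)
before ((431, 341, 15, 14), 153.0, 437.9477124183006, 347.60130718954247)
0.0555 [438.24983915 346.47916444]
0.0495 [437.65630178 348.93601694]
```

The button's top edge dropped 3 px (2.5 predicted) and its side is gone, so it is fully in. Regrasp the knob.

drive_tool([
  [[-0.1, 0.1, 0], 0],
  [[0, 0, 0], 0],
  [[0, 0, 0], 0],
  [[0, 0, 0], 0],
  [[0, 0, -2.5], 0],
  [[0, 0, -2.5], 0],
  [[0, 0, -1.5], 0],
  [[0, 0, -0.8], 0],
  [[0, 0, -0.4], 0],
  [[0, 0, 0], 0],
], hand=0.5)

```text
time: 21.9
ee_pos: [0.4091, -0.3038, 0.0431]
eef_rot: [0.993, 0.114, 0.0, 0.0]
ft_force: [-0.3, -0.1, -0.4]
width: 0.0437
grip_force: 0.0
```

drive_tool([
  [[0, 0, 0], 0],
  [[0, 0, 0], 0],
  [[0, 0, 0], 0],
  [[0, 0, 0], 0],
  [[0, 0, 0], 0],
  [[0, 0, 0], 0],
  [[0, 0, 0], 0],
  [[0, 0, 0], 0],
  [[0, 0, 0], 0],
  [[0, 0, 0], 0],
], hand=1, newtons=6)

```text
time: 23.15
ee_pos: [0.409, -0.3036, 0.0428]
eef_rot: [0.993, 0.114, 0.0, 0.0]
ft_force: [-0.4, 0.4, 1.8]
width: 0.0133
grip_force: 6.0
```

Swing back along the reverse arc, then push the last part to the home stop.

drive_tool([
  [[0.3, -1.15, 0], 8],
  [[0.5, -1.1, 0], 8],
  [[0.65, -1.05, 0], 8],
  [[0.8, -0.95, 0], 8],
  [[0.9, -0.8, 0], 8],
  [[1.0, -0.7, 0], 8],
  [[1.1, -0.55, 0], 8],
  [[1.15, -0.35, 0], 8],
  [[1.2, -0.2, 0], 8],
  [[1.2, 0, 0], 8],
])

```text
time: 24.4
ee_pos: [0.4971, -0.3721, 0.0427]
eef_rot: [0.686, 0.727, 0.0, -0.0]
ft_force: [-1.8, 2.3, 2.8]
width: 0.0137
grip_force: 6.0
```

drive_tool([
  [[0.3, 0, 0], 2],
  [[0.2, 0.05, 0], 2],
  [[0.2, 0.05, 0], 1],
  [[0.1, 0, 0], 1],
  [[0.1, 0, 0], 0],
  [[0.1, 0, 0], 0],
  [[0, 0, 0], 0],
  [[0, 0, 0], 0],
  [[0, 0, 0], 0],
  [[0, 0, 0], 0],
])

```text
time: 25.65
ee_pos: [0.5068, -0.371, 0.0427]
eef_rot: [0.649, 0.761, 0.0, -0.0]
ft_force: [-3.4, 1.9, 2.1]
width: 0.0136
grip_force: 6.0
```

drive_tool([
  [[0.1, 0, 0], 0],
  [[0.1, 0, 0], 0],
  [[0.1, 0.05, 0], 1],
  [[0.1, 0, 0], 1],
  [[0, 0, 0], 0],
  [[0, 0, 0], 0],
  [[0, 0, 0], 0],
  [[0, 0, 0], 0],
  [[0, 0, 0], 0],
  [[0, 0, 0], 0],
])

```text
time: 26.9
ee_pos: [0.5079, -0.3709, 0.0423]
eef_rot: [0.636, 0.772, -0.001, -0.002]
ft_force: [-12.7, 2.7, 6.7]
width: 0.0159
grip_force: 6.0
```

The cover is against its home stop: force rising, jaws being spread. Release and lift away.

drive_tool([
  [[0, 0, 0], 0],
  [[0, 0, 0], 0],
  [[0, 0, 0], 0],
  [[0, 0, 0], 0],
  [[0, 0, 0], 0],
  [[0, 0, 2], 0],
  [[0, 0, 3], 0],
  [[0, 0, 4], 0],
  [[0, 0, 4], 0],
  [[0, 0, 4], 0],
], hand=0.5)

```text
time: 28.15
ee_pos: [0.5108, -0.3709, 0.2158]
eef_rot: [0.636, 0.772, 0.0, 0.001]
ft_force: [0.4, -1.2, 0.2]
width: 0.0435
grip_force: 0.0
```

drive_tool([
  [[0, 0, 2], 0],
  [[-2, 4, 0], 0],
  [[-2, 5, 0], 0],
  [[-1, 5, 0], 0],
  [[0, 5, 0], 0],
  [[0, 5, 0], 0],
  [[0, 5, 0], 0],
  [[0, 0, 0], 0],
  [[0, 0, 0], 0],
  [[0, 0, 0], 0],
])

```text
time: 29.4
ee_pos: [0.461, -0.0821, 0.2332]
eef_rot: [0.636, 0.771, 0.0, 0.0]
ft_force: [-0.3, -0.3, 0.5]
width: 0.0438
grip_force: 0.0
```

```bash
python3 - <<'E'
from bench import r, vision
from h import *
s=r.read_state();print(s["time"],s["ee_pos"],s["ft_force"])
for n,(a,b,w,h) in {"top":(380,200,80,64),"scene":(370,300,130,104)}.items():
    c=vision.camera(n); o=np.load(f"{n}0.npz")
    for tag,k in (("before",o),("now",c)):
        hsv=cv2.cvtColor(k["color"],cv2.COLOR_RGB2HSV)
        m=cv2.inRange(hsv,(20,150,80),(35,255,255)); sub=np.zeros_like(m); sub[b:b+h,a:a+w]=1; m*=sub
        M=cv2.moments(m,True); u=(M['m10']/M['m00'],M['m01']/M['m00']); P=ray(k,u,.0615)
        d=P[:2]-[.4912,-.288]; print(n,tag,M['m00'],P.round(4),"angle",round(float(np.arctan2(-d[1],d[0])-np.radians(90-9.85)),3))
    d=cv2.absdiff(c["color"],o["color"]).max(2); cv2.imwrite(f"pics/diff_{n}.png",d)
E
```

```text
29.4 [ 0.4609578  -0.08211462  0.23322378] [-0.30176481 -0.28767236  0.52435124]
top before 499.0 [ 0.4944 -0.3328  0.0615] angle 0.101
top now 491.0 [ 0.5003 -0.3323  0.0615] angle -0.03
scene before 1168.0 [ 0.4913 -0.3354  0.0615] angle 0.169
scene now 1182.0 [ 0.4976 -0.3351  0.0615] angle 0.036
```

Both views average to about 0 rad: the cover is home and the hand is clear.

```bash
python3 -c "
from bench import r
print(r.close_job())"
```

```text
the job is handed in; nothing more can be done
None
```

The yellow cut-out is reset: I swung its cover clear of the port, pushed the red button fully in and swung the cover back to its home stop, handing the job in at about 29 s without going near the blue unit or touching anything else.

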